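Set the rocking probe stand on the stone slab and level its short foot

TASK

The probe stand rocks because one of its four levelling screws is wound up too far. Carry it upright by the black grip on its post to the grey stone slab, set it down gently with all four feet on the slab, and turn that screw's knob until all four feet carry the stand and it sits level without rocking. Do not disturb the bottles, beaker and other things standing around.

Things in the scene. Friction and masses are not known exactly. Their poses are not given: they have to be found in the camera images.
- stand: Probe stand, 0.75 to 1 kg: white base plate 200 (its x) x 170 (its y) x 10 mm, post at its centre with a grey disc-shaped probe holder and a black grip on top, total height 152 mm. Screws a, b, c, d at the corners x, y = (85, 70), (85, -70), (-85, -70), (-85, 70) mm. Origin: centre of the base in the plane of the levelled feet, 32 mm below the plate top; z along the post. Starts left of the photometer at any yaw.
- stand_grip (a point): Half-way up the black grip on the post's axis, 130 mm above the stand's origin. Grip: round, 30 mm diameter, 108 to 152 mm above the origin, held from above at any yaw; the probe holder below it (74 mm diameter) reaches up to 99 mm.
- knob_a (a point): Centre of the round blue knob of levelling screw a: 41 mm diameter, 24 mm high, axis vertical; its underside is 18 mm above the base plate when the screw is at 0. It can be gripped from above at any yaw and rises and sinks with its screw.
- knob_b (a point): Centre of the round blue knob of levelling screw b: 41 mm diameter, 24 mm high, axis vertical; its underside is 18 mm above the base plate when the screw is at 0. It can be gripped from above at any yaw and rises and sinks with its screw.
- knob_c (a point): Centre of the round blue knob of levelling screw c: 41 mm diameter, 24 mm high, axis vertical; its underside is 18 mm above the base plate when the screw is at 0. It can be gripped from above at any yaw and rises and sinks with its screw.
- knob_d (a point): Centre of the round blue knob of levelling screw d: 41 mm diameter, 24 mm high, axis vertical; its underside is 18 mm above the base plate when the screw is at 0. It can be gripped from above at any yaw and rises and sinks with its screw.
- screw_a (a joint): Turn of levelling screw a (rad), 6 mm per turn: positive = clockwise seen from above = knob and foot go down relative to the plate. With all four at 0 the feet lie in one plane. One screw starts 3.8 to 6.6 rad negative (knob 3.6 to 6.3 mm higher than the others), the others within 0.15 rad of 0. Friction 0.04 N m; stays where left; stops at -7.6 and +4.
- screw_b (a joint): Turn of levelling screw b (rad), 6 mm per turn: positive = clockwise seen from above = knob and foot go down relative to the plate. With all four at 0 the feet lie in one plane. One screw starts 3.8 to 6.6 rad negative (knob 3.6 to 6.3 mm higher than the others), the others within 0.15 rad of 0. Friction 0.04 N m; stays where left; stops at -7.6 and +4.
- screw_c (a joint): Turn of levelling screw c (rad), 6 mm per turn: positive = clockwise seen from above = knob and foot go down relative to the plate. With all four at 0 the feet lie in one plane. One screw starts 3.8 to 6.6 rad negative (knob 3.6 to 6.3 mm higher than the others), the others within 0.15 rad of 0. Friction 0.04 N m; stays where left; stops at -7.6 and +4.
- screw_d (a joint): Turn of levelling screw d (rad), 6 mm per turn: positive = clockwise seen from above = knob and foot go down relative to the plate. With all four at 0 the feet lie in one plane. One screw starts 3.8 to 6.6 rad negative (knob 3.6 to 6.3 mm higher than the others), the others within 0.15 rad of 0. Friction 0.04 N m; stays where left; stops at -7.6 and +4.
- foot_a: Rubber foot of screw a, 28 mm diameter, 6 mm thick; origin at the centre of its underside. It gives about 1 mm for 4 N; when levelled each foot carries about a quarter of the stand's weight (2 N).
- foot_b: Rubber foot of screw b, 28 mm diameter, 6 mm thick; origin at the centre of its underside. It gives about 1 mm for 4 N; when levelled each foot carries about a quarter of the stand's weight (2 N).
- foot_c: Rubber foot of screw c, 28 mm diameter, 6 mm thick; origin at the centre of its underside. It gives about 1 mm for 4 N; when levelled each foot carries about a quarter of the stand's weight (2 N).
- foot_d: Rubber foot of screw d, 28 mm diameter, 6 mm thick; origin at the centre of its underside. It gives about 1 mm for 4 N; when levelled each foot carries about a quarter of the stand's weight (2 N).
- slab: Grey stone weighing slab, fixed, 320 (its x) x 300 (its y) x 35 mm high, right of the photometer. Origin at the centre of its underside.
- slab_top (a point): Centre of the slab's flat top, 35 mm above the worktop.
- photometer: Bench photometer, fixed, between the stand's start and the slab: 291 mm deep, 261 mm wide; its raised lid reaches 178 mm above the worktop. Origin at the centre of its underside.
- beaker: Clear 100 ml plastic beaker, 71 mm diameter and 71 mm high, behind the slab; origin at the centre of its underside. Bystander.
- red_cap_bottle: White bottle with a red cap, 45 mm diameter and 83 mm high, right of the slab; origin at the centre of its underside. Bystander.
- brown_bottle: Brown bottle with a white cap, 50 mm diameter and 113 mm high, behind the photometer; origin at the centre of its underside. Bystander.

How it is judged:
By the outcome, as a careful person would: the job done as asked, in the order asked, and still so for the second after the job is handed in, with the robot touching nothing.
It also fails if it takes over 72 s, if anything falls off the work surface, if the arm or the gripper's body presses on something with over 40 N, if the wrist force passes 120 N, or if a joint passes its speed limit or range.

ROBOT

A 7-joint arm with a two-finger parallel gripper is mounted at the origin on a cart in front of the work surface, level with it; the furniture and walls round the work are solid. World frame = base frame: x ahead of the robot, y to its left, z up, the work surface at z = 0. Lengths are in m, angles in rad, forces in N, time in s.
With the tool pointing down it reaches from about 0.4 to 0.925 m from the base axis. Payload 5.6 kg.
Tool frame: the origin (TCP) lies between the finger pads; the fingertips stand 19 mm ahead of it and the grasp point (between the pads) is the TCP; z points along the fingers, y is the direction in which the jaws open and shut (so a half turn about z gives the same grasp; the last joint's range is limited). The gripper opens to 85 mm and grips with 20 to 120 N. Pads are 22 mm wide; open, the fingers measure 114 mm over their backs; the gripper's body (76 mm by 85 mm) begins 54 mm behind the grasp point. The pads swing forward as they close: fully open they stand 13 mm farther back than shut.
Start: joints at [-1.231, 0.468, -0.012, 1.603, 0.006, 1.071, -0.056], TCP at [0.243, 0.603, 0.25] pointing down, gripper open.
Joint ranges: [-2.53, 2.53], [-0.31, 2.02], [-1.57, 1.55], [0.28, 2.44], [-1.29, 4.43], [0.15, 1.84], [-2.92, 2.92]. Speed limits (rad/s): [2.57, 2.57, 3.14, 3.14, 3.14, 3.14, 3.14].

INTERFACE

Orientations are given as a unit quaternion [x, y, z, w].
In Python, from station import get_obs, cams, env gives the robot as it stands.
- The arm moves only by the tool move_arm, never from a script. Its argument "motion" is a list that holds one entry, the list of rows, each a list of 4 numbers: the shift along the tool's x, y, z in mm, then the turn about the tool's z in degrees. In form: [[[tx, ty, tz, spin], ...]]. A call has 1 to 20 rows; each row shifts and turns the commanded pose from where the row before left it, along the tool's axes as they then stand; what a row does not reach is not made up. A row lasts 1/12 s, in which the tool goes at most 41.7 mm and 7.16 degrees, less where a joint would pass 70% of its speed; a pose out of reach is approached as far as the arm can. A call is refused whole if a number of a shift passes 41.7 or a number of a turn 7.16, either way. A call with a gripper value outside its range is refused whole. "claw" is the closure, from -1 (fully open) to 1 (shut), set as the call begins (left out, the last holds). The fingers move at their own pace and stop on an object; "grip_force" is the grip in N (left out, the last holds). Time passes only in rows, so rows that do not move let the fingers close. It gives the time, the measured TCP pose, the force and the opening at its end, in the units of the state.
- get_obs(): the state, without advancing time (a new reading comes with each control period).
- cams.grab_frame(name): name is "scene" or "top"; returns the picture (400x640x3 uint8, blue, green, red); there is no depth.
- cams.camera_info(name): a dict with "intrinsics" (3x3 intrinsics, pixels), "dist_coeffs" ([k1, k2, p1, p2, k3] as OpenCV has them; the pictures are not rectified), "rvec" (rotation vector, rad) and "tvec" (3), from world to camera coordinates, as OpenCV has them. Camera axes: x right, y down, z forward; pixel columns grow to the right and rows downward; lengths in m; the calibration is good to about 2 mm. A picture is of the moment at which its call begins. camera_info takes no time and is no camera call.
- env.close_job(): hands the job in, once; it reports no verdict.
The state is a dict: "clock": time; "qpos": joint angles; "qvel": joint speeds; "joint_torque": joint torques, N m; "tcp_pos": TCP position; "tool_rot": TCP orientation; "wrist_force": force on the tool from outside, world axes, zero at the start; "torque": the same for the moment, N m; "gripper_width": opening from 0.0 (shut) to 1.0 (fully open).
Only numpy, scipy, OpenCV 4.12 (cv2) and the standard library are available. Lean on these libraries where they do the work, as an engineer would, in place of code of your own. Each camera call takes 0.05 s, during which the arm holds its last target. There are 200 camera calls.

## Working session

There is one attempt and no reset: what is moved stays moved. The work goes in short steps, Python scripts to look and compute and a tool call to move; the robot and the scene stay as the last step left them, time stands still between calls to the robot, and variables do not carry over. Pictures are saved under pics/ and viewed, about 8 in all and at most 12, crops included, and the job is handed in when it is done.

Besides the shell and the picture viewer there is one more tool, called as a command line: name --argument value ..., lists and objects as JSON in quotes. move_arm: Moves the arm, as the interface text tells. Its arguments: {"type":"object","properties":{"motion":{"type":"array"},"claw":{"type":"number"},"grip_force":{"type":"number"}},"required":["motion"]}

```bash
mkdir -p pics; cat > h.py <<'E'
import numpy as np,cv2
from station import get_obs,cams,env
def cam(n):
    i=cams.camera_info(n);return [np.array(i[k],float) for k in("intrinsics","dist_coeffs","rvec","tvec")]
def ray(n,uv):
    K,D,r,t=cam(n);R=cv2.Rodrigues(r)[0];t=t.ravel()
    p=cv2.undistortPoints(np.array(uv,float).reshape(-1,1,2),K,D).reshape(-1,2)
    return -R.T@t,np.c_[p,np.ones(len(p))]@R
def atz(n,uv,z):
    o,d=ray(n,uv);return o+d*((z-o[2])/d[:,2])[:,None]
def proj(n,P):
    K,D,r,t=cam(n);return cv2.projectPoints(np.array(P,float).reshape(-1,3),r,t,K,D)[0].reshape(-1,2)
E
python3 - <<'E'
from h import *
for n in("scene","top"):
    cv2.imwrite(f"pics/{n}0.png",cams.grab_frame(n)); K,D,r,t=cam(n);print(n,K.tolist(),D,(-cv2.Rodrigues(r)[0].T@t.ravel()))
o=get_obs();print(o)
E
```

```text
scene [[410.31475623238646, 0.0, 318.31017604333437], [0.0, 410.31475623238646, 199.91325136131695], [0.0, 0.0, 1.0]] [0.01367924 0.         0.         0.         0.        ] [ 0.14424201 -0.85773949  1.14664994]
top [[459.88749388293934, 0.0, 316.3940208304085], [0.0, 459.88749388293934, 202.3773744761446], [0.0, 0.0, 1.0]] [-0.03808129  0.          0.          0.          0.        ] [ 0.35169862 -0.0226077   1.68023512]
{'clock': 0.1, 'qpos': array([-1.23095863,  0.46827462, -0.0115965 ,  1.60356989,  0.00598003,
        1.07141541, -0.05630983]), 'qvel': array([-0.00260158, -0.00158572,  0.00059304, -0.0034558 ,  0.00037598,
       -0.00011308,  0.00122389]), 'joint_torque': array([ 1.67276583e-03, -5.33515763e+01,  2.18275201e-02, -2.51967967e+01,
        1.15004671e-02,  4.28097585e-03, -4.33094883e-06]), 'tcp_pos': array([0.24268435, 0.60246274, 0.24942708]), 'tool_rot': array([ 1.90295789e-01,  9.81726462e-01, -8.09642503e-04, -1.04496592e-04]), 'wrist_force': array([-0.67679235,  0.69380559, -0.29144156]), 'torque': array([-0.03073087,  0.00030654,  0.01772071]), 'gripper_width': 0.9984098943980724}
```

View pics/scene0.png

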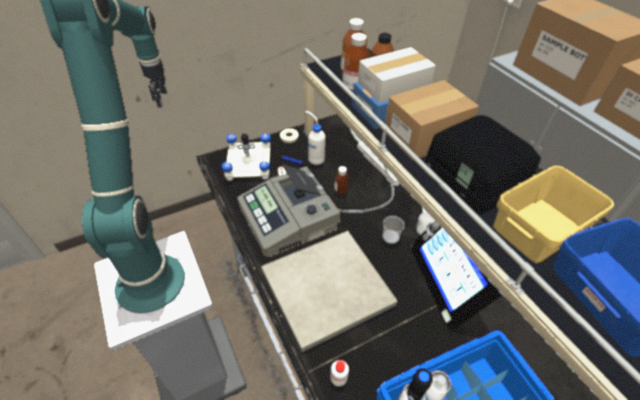

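View pics/top0.png

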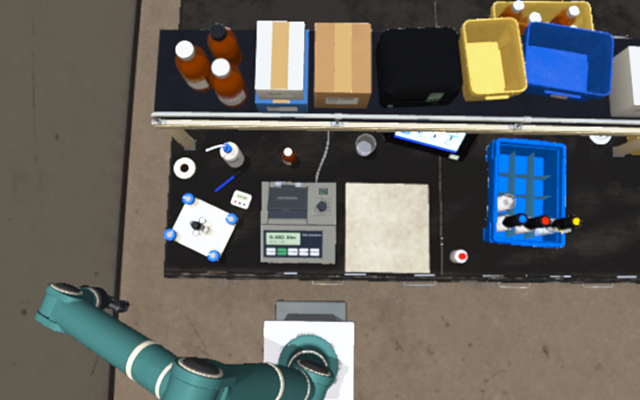

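The scene view shows the stand at about px (248,155) with four blue knobs, the slab at (328,290) and the photometer between them. The top view has the stand knobs at about (187,199), (232,219), (215,255) and (169,234), the slab at (387,228), the red-cap bottle at (459,257) and the beaker at (366,146). Next I measure these positions.

```bash
cat >> h.py <<'E'
from scipy.optimize import least_squares
def blobs(n,box,im=None):
    im=cams.grab_frame(n) if im is None else im
    x0,y0,x1,y1=box;c=cv2.resize(im[y0:y1,x0:x1],None,fx=4,fy=4,interpolation=cv2.INTER_CUBIC)
    h=cv2.cvtColor(c,cv2.COLOR_BGR2HSV);m=cv2.inRange(h,(100,110,50),(125,255,255))
    k,l,s,ce=cv2.connectedComponentsWithStats(m)
    return [(ce[i][0]/4-.375+x0,ce[i][1]/4-.375+y0,s[i][4]/16) for i in range(1,k) if s[i][4]>300]
def tri(u,v):
    f=lambda P:np.r_[(proj("top",P)[0]-u),(proj("scene",P)[0]-v)]
    r=least_squares(f,[.4,.4,.07]);return r.x,np.abs(r.fun).max()
E
python3 - <<'E'
from h import *
t,s=cv2.imread("pics/top0.png"),cv2.imread("pics/scene0.png")
T=blobs("top",(155,185,245,270),t);S=blobs("scene",(212,125,280,188),s)
print(np.round(T,1));print(np.round(S,1))
for a in T:
    for b in S:
        P,e=tri(a[:2],b[:2])
        if e<3: print(np.round(a[:2]),P.round(4),round(e,2))
print("slab",atz("top",[(345,183),(428,184),(429,273),(345,274)],.035).round(3))
print("photo",atz("top",[(262,181),(337,181),(337,264),(261,264)],.1).round(3))
print("red,beaker,brown",atz("top",[(459,257),(366,146),(288,155)],.08).round(3))
print("slab sc",atz("scene",[(261,268),(344,232),(396,297),(309,350)],.035).round(3))
c=cv2.resize(np.vstack([cv2.resize(s[120:195,205:285],None,fx=6,fy=6,interpolation=2)]),None,fx=1,fy=1);d=cv2.resize(t[180:275,155:250],None,fx=4,fy=4,interpolation=2)
o=np.zeros((450,480+d.shape[1],3),np.uint8);o[:450,:480]=c;o[:d.shape[0],480:]=d
cv2.imwrite("pics/crop1.png",o[:,:800])
E
```

```text
[[218.7 187.9  49.5]
 [187.6 197.9 104.2]
 [231.9 218.1  80.4]
 [169.4 234.4  98.5]
 [213.1 256.4  89.5]]
[[265.5 138.1  64.8]
 [230.8 138.7  48.2]
 [225.5 166.9  73.5]
 [264.7 166.3  55.2]]
[188. 198.] [0.5809 0.4381 0.0568] 0.05
[232. 218.] [0.5108 0.2761 0.0597] 0.1
[169. 234.] [0.4494 0.4955 0.0592] 0.11
[213. 256.] [0.3742 0.336  0.0638] 0.14
slab [[ 0.647 -0.125  0.035]
 [ 0.648 -0.428  0.035]
 [ 0.328 -0.426  0.035]
 [ 0.32  -0.128  0.035]]
photo [[ 0.638  0.169  0.1  ]
 [ 0.642 -0.093  0.1  ]
 [ 0.355 -0.096  0.1  ]
 [ 0.351  0.163  0.1  ]]
red,beaker,brown [[ 0.385 -0.52   0.08 ]
 [ 0.775 -0.197  0.08 ]
 [ 0.737  0.081  0.08 ]]
slab sc [[ 0.327 -0.135  0.035]
 [ 0.636 -0.128  0.035]
 [ 0.652 -0.416  0.035]
 [ 0.345 -0.442  0.035]]
```

View pics/crop1.png

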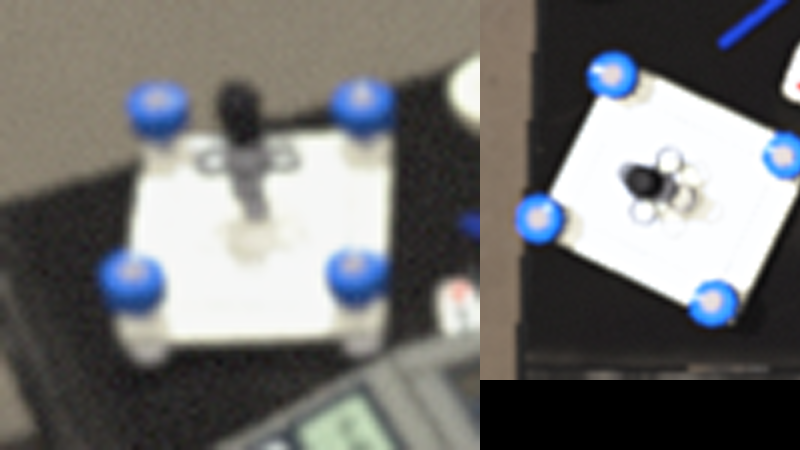

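```bash
cat >> h.py <<'E'
import math
def yaw(o): # direction of tool x, deg
    x,y,z,w=o["tool_rot"];return math.degrees(math.atan2(2*(x*y+z*w),1-2*(y*y+z*z)))
def st():
    o=get_obs();print(round(o["clock"],2),"tcp",(o["tcp_pos"]*1e3).round(1),"yaw",round(yaw(o),2),"j7",o["qpos"][6].round(3),"F",o["wrist_force"].round(2),"M",o["torque"].round(3),"w",round(o["gripper_width"],3));return o
def rel(o,x,y,z,yw=None): # mm target -> tool-axis shift (current tool axes) and spin
    d=np.array([x,y,z])-o["tcp_pos"]*1e3;a=math.radians(yaw(o));c,s=math.cos(a),math.sin(a)
    print("tool shift",np.round([c*d[0]+s*d[1],s*d[0]-c*d[1],-d[2]],1),"spin",None if yw is None else round(-((yw-yaw(o)+180)%360-180),1))
E
python3 - <<'E'
from h import *
o=st()
P,e=tri((197,225.7),(245,137.5));print(P,e)
# rigid fit of 4 knob xy
for h in(.058,.062):print(atz("top",[(187.6,197.9),(231.9,218.1),(169.4,234.4),(213.1,256.4)],h)[:,:2].mean(0))
rel(o,479,386,250)
E
```

```text
0.1 tcp [242.7 602.5 249.4] yaw 158.06 j7 -0.056 F [-0.68  0.69 -0.29] M [-0.031  0.     0.018] w 0.998
[0.47653152 0.37750016 0.14039759] 0.5142480067493125
[0.47874508 0.38688121]
[0.47843182 0.38587152]
tool shift [-300.1 -112.5   -0.6] spin None
```

move_arm --motion '[[[-30,-11.6,0,0],[-30,-11.6,0,0],[-30,-11.6,0,0],[-30,-11.6,0,0],[-30,-11.6,0,0],[-30,-11.6,0,0],[-30,-11.6,0,0],[-30,-11.6,0,0],[-30,-11.6,0,0],[-30,-11.6,0,0],[0,0,0,0],[0,0,10,0],[0,0,0,0]]]' --claw -1 --grip_force 70

```text
clock: 1.18
tcp_pos: [0.4765, 0.3829, 0.238]
tool_rot: [0.19, 0.982, -0.001, -0.001]
wrist_force: [-1.2, 0.5, -0.9]
gripper_width: 1.001
```

```bash
python3 - <<'E'
from h import *
o=st()
s=cams.grab_frame("scene");t=cams.grab_frame("top")
c=cv2.resize(s[90:195,190:300],None,fx=4,fy=4,interpolation=2);d=cv2.resize(t[170:275,155:250],None,fx=4,fy=4,interpolation=2)
for P,im,x0,y0,n in((o["tcp_pos"],c,190,90,"scene"),(o["tcp_pos"],d,155,170,"top")):
    for dz in(0,-.1):
        u=proj(n,P+[0,0,dz])[0];cv2.circle(im,(int((u[0]-x0)*4),int((u[1]-y0)*4)),3,(0,0,255),-1)
cv2.imwrite("pics/p4.png",np.hstack([c,d])[:,:800])
E
```

```text
1.18 tcp [476.5 382.9 238. ] yaw 158.07 j7 0.489 F [-1.16  0.51 -0.93] M [0.007 0.073 0.005] w 1.001
```

View pics/p4.png

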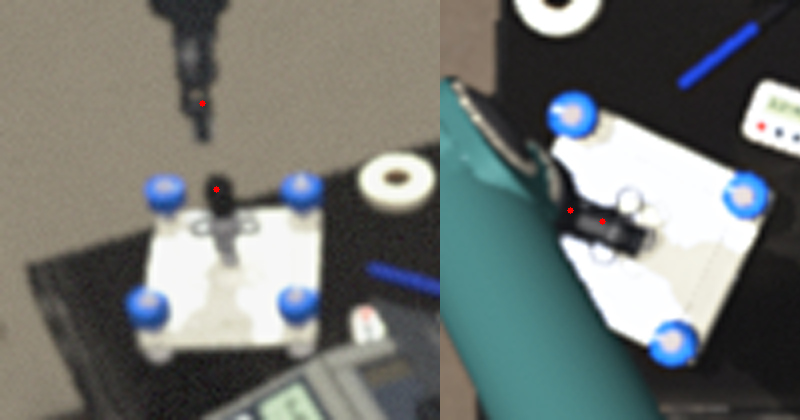

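The left crop shows the projected point 100 mm below the TCP landing on the black grip at crop (217,190), so the tool is aligned. I go down and grip.

move_arm --motion '[[[0,0,20,0],[0,0,20,0],[0,0,20,0],[0,0,20,0],[0,0,15,0],[0,0,11,0],[0,0,0,0],[0,0,0,0]]]'

```text
clock: 1.95
tcp_pos: [0.4772, 0.3839, 0.1341]
tool_rot: [0.19, 0.982, -0.0, -0.0]
wrist_force: [0.6, 0.5, 0.2]
gripper_width: 1.0
```

move_arm --motion '[[[0,0,0,0],[0,0,0,0],[0,0,0,0],[0,0,0,0],[0,0,0,0],[0,0,0,0],[0,0,0,0],[0,0,0,0]]]' --claw 1

```text
clock: 2.62
tcp_pos: [0.4786, 0.3845, 0.1354]
tool_rot: [0.19, 0.982, 0.001, 0.001]
wrist_force: [1.7, 4.1, 5.1]
gripper_width: 0.329
```

```bash
python3 -c "
from h import *
st()"
```

```text
2.62 tcp [478.6 384.5 135.4] yaw 158.07 j7 0.498 F [1.7  4.06 5.15] M [ 0.571 -0.244 -0.006] w 0.329
```

move_arm --motion '[[[0,0,-5,0],[0,0,-12,0],[0,0,-20,0],[0,0,-25,0],[0,0,-25,0],[0,0,-25,0],[0,0,-25,0],[0,0,-25,0],[0,0,-25,0],[0,0,-18,0],[0,0,-10,0],[0,0,-5,0],[0,0,0,0]]]'

```text
clock: 3.7
tcp_pos: [0.4773, 0.3827, 0.3538]
tool_rot: [0.19, 0.982, -0.001, -0.0]
wrist_force: [-0.1, -0.2, -9.8]
gripper_width: 0.324
```

```bash
python3 -c "
from h import *
o=st();print(o['qpos'])
rel(o,487,-277,355)
S=np.mean([sorted(blobs('scene',(190,60,330,180)))[:4] for _ in range(2)],0);print(S)
"
```

```text
3.7 tcp [477.3 382.7 353.8] yaw 158.05 j7 0.482 F [-0.14 -0.17 -9.78] M [ 0.074 -0.091 -0.034] w 0.324
[-0.79934516  0.31811079  0.08896088  1.58284735 -0.02919141  1.24365529
  0.48231823]
tool shift [-255.6 -608.2   -1.2] spin None
[[216.72419109 122.10627714  67.5625    ]
 [222.0429912   93.44756801  63.75      ]
 [258.47619408 121.11634521  61.90625   ]
 [259.89426288  93.34301701  63.375     ]]
```

move_arm --motion '[[[-2,-5,0,0],[-5,-12,0,0],[-8,-19,0,0],[-10.6,-25.2,0,0],[-10.6,-25.2,0,0],[-10.6,-25.2,0,0],[-10.6,-25.2,0,0],[-10.6,-25.2,0,0],[-10.6,-25.2,0,0],[-10.6,-25.2,0,0],[-10.6,-25.2,0,0],[-10.6,-25.2,0,0],[-10.6,-25.2,0,0],[-10.6,-25.2,0,0],[-10.6,-25.2,0,0],[-10.6,-25.2,0,0],[-10.6,-25.2,0,0],[-10.6,-25.2,0,0],[-10.6,-25.2,0,0],[-10.6,-25.2,0,0]]]'

```text
clock: 5.47
tcp_pos: [0.4837, -0.1228, 0.354]
tool_rot: [0.191, 0.982, 0.0, -0.0]
wrist_force: [0.3, 0.4, -9.0]
gripper_width: 0.32
```

move_arm --motion '[[[-10.6,-25.2,0,0],[-10.6,-25.2,0,0],[-10.6,-25.2,0,0],[-10.6,-25.2,0,0],[-6,-14,0,0],[-3,-7,0,0],[0,0,0,3],[0,0,0,6.3],[0,0,0,6.3],[0,0,0,6.3],[0,0,0,6.3],[0,0,0,6.3],[0,0,0,6.3],[0,0,0,6.3],[0,0,0,6.3],[0,0,0,6.3],[0,0,0,4.5],[0,0,0,2],[0,0,0,0],[0,0,0,0]]]'

```text
clock: 7.13
tcp_pos: [0.487, -0.2519, 0.354]
tool_rot: [0.695, 0.719, 0.0, -0.001]
wrist_force: [0.2, 0.8, -8.2]
gripper_width: 0.323
```

```bash
python3 - <<'E'
from h import *
o=st();rel(o,487,-277,355)
s=cams.grab_frame("scene");t=cams.grab_frame("top")
cv2.imwrite("pics/s5.png",s);cv2.imwrite("pics/t5.png",t)
u=proj("scene",o["tcp_pos"]-[0,0,.1])[0];v=proj("top",o["tcp_pos"]-[0,0,.1])[0];print(u,v)
def cr(im,u):x,y=int(u[0])-65,int(u[1])-65;print(x,y);return cv2.resize(im[y:y+130,x:x+130],(400,400),interpolation=2)
cv2.imwrite("pics/p5.png",np.hstack([cr(s,u),cr(t,v)]))
E
```

```text
7.13 tcp [ 487.  -251.9  354. ] yaw 91.97 j7 0.609 F [ 0.15  0.82 -8.22] M [-0.013  0.002  0.029] w 0.323
tool shift [-25.   -0.9  -1. ] spin None
[323.94478771 233.58983179] [389.75309466 221.90610359]
258 168
324 156
```

View pics/p5.png

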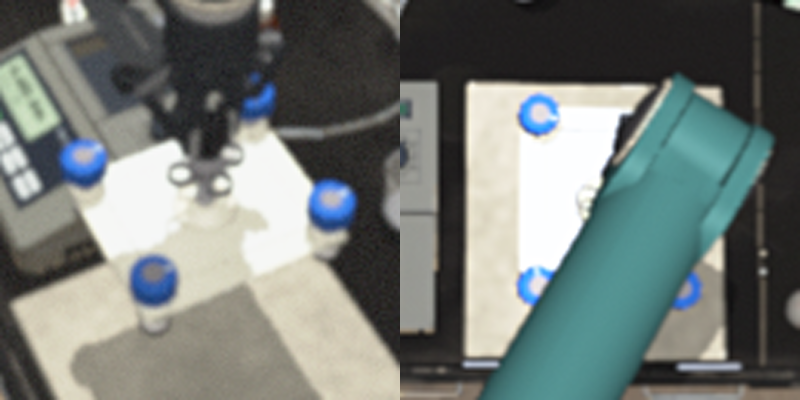

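The left crop (scene) shows the stand hanging upright over the slab, with knobs at (83,162), (255,97), (330,205) and (153,280). The right crop shows the arm hiding one corner.

move_arm --motion '[[[-10,0,0,0],[-10,0,0,0],[-5,0,0,0],[0,0,0,0],[0,0,0,0],[0,0,0,0]]]'

```text
clock: 7.73
tcp_pos: [0.4883, -0.2774, 0.354]
tool_rot: [0.696, 0.718, 0.0, -0.0]
wrist_force: [-0.3, 0.8, -7.9]
gripper_width: 0.325
```

```bash
cat >> h.py <<'E'
XY=np.array([(85,-70),(85,70),(-85,-70),(-85,70)])/1e3   # +x-y, +x+y, -x-y, -x+y
NM=["+x-y","+x+y","-x-y","-x+y"]
an=np.linspace(0,2*np.pi,40)[:-1]
CYL=np.array([(.0205*np.cos(a),.0205*np.sin(a),h) for h in(-.012,.012) for a in an])
def cen(pts):
    m=cv2.moments(cv2.convexHull(np.float32(pts).reshape(-1,1,2)));return np.array([m["m10"],m["m01"]])/m["m00"],m["m00"]
def hulls(n,pred,im,r=14):
    out=[]
    for u in pred:
        x0,y0=int(u[0])-r,int(u[1])-r;c=cv2.resize(im[y0:y0+2*r,x0:x0+2*r],None,fx=8,fy=8,interpolation=cv2.INTER_CUBIC)
        m=cv2.inRange(cv2.cvtColor(c,cv2.COLOR_BGR2HSV),(98,110,40),(128,255,255))
        k,l,s,ce=cv2.connectedComponentsWithStats(m)
        if k<2: out.append((np.nan,)*3);continue
        i=1+np.argmax(s[1:,4]);p=np.argwhere(l==i)[:,::-1]
        ce,A=cen(p);out.append((ce[0]/8-.4375+x0,ce[1]/8-.4375+y0,A/64))
    return np.array(out)
def model(n,p,zs):
    x,y,yw=p;c,s=np.cos(yw),np.sin(yw);R=np.array([[c,-s,0],[s,c,0],[0,0,1]])
    return np.array([cen(proj(n,CYL+R@[a,b,0]+[x,y,z]))[0] for (a,b),z in zip(XY,zs)])
def fit(ims,x,y,z,show=True): # ims: list of scene frames; z = expected knob centre height
    pr=model("scene",(x,y,0),[z]*4);M=np.mean([hulls("scene",pr,i) for i in ims],0)
    f=lambda q:(model("scene",q[:3],q[3:])-M[:,:2]).ravel()
    r=least_squares(f,[x,y,0,z,z,z,z],x_scale=[.01,.01,.05]+[.01]*4)
    if show:print("areas",M[:,2].round(),"pose",(r.x[:2]*1e3).round(1),"yaw",np.degrees(r.x[2]).round(2),"res",np.abs(r.fun).max().round(3));print({k:round(v*1e3,2) for k,v in zip(NM,r.x[3:])})
    z4=r.x[3:]*1e3;print("twist",round(z4[0]+z4[3]-z4[1]-z4[2],2),"diag d",round(z4[0]-z4[3],2),round(z4[1]-z4[2],2));return r.x
E
python3 - <<'E'
from h import *
o=st();p=o["tcp_pos"]
ims=[cams.grab_frame("scene") for _ in range(5)];np.save("hold.npy",ims)
for i in ims: fit([i],p[0],p[1],p[2]-.068,False)
fit(ims,p[0],p[1],p[2]-.068)
c=ims[0];u=proj("scene",p-[0,0,.08])[0];x,y=int(u[0])-60,int(u[1])-45
cv2.imwrite("pics/p6.png",cv2.resize(np.mean(ims,0)[y:y+95,x:x+120],None,fx=6,fy=6,interpolation=2))
E
```

```text
7.73 tcp [ 488.3 -277.4  354. ] yaw 91.86 j7 0.665 F [-0.29  0.82 -7.88] M [ 0.025 -0.039  0.016] w 0.325
twist 18.25 diag d -2.03 2.32
twist 12.89 diag d 2.15 0.03
twist 13.38 diag d 5.49 -0.77
twist 18.79 diag d 2.92 -1.74
twist 13.28 diag d 7.04 -2.55
areas [221.  78. 176. 181.] pose [ 491.5 -276.4] yaw -0.25 res 2.478
{'+x-y': np.float64(281.36), '+x+y': np.float64(273.59), '-x-y': np.float64(273.1), '-x+y': np.float64(282.56)}
twist 17.22 diag d -1.2 0.49[ WARN:0@11.853] global loadsave.cpp:1063 imwrite_ Unsupported depth image for selected encoder is fallbacked to CV_8U.
```

View pics/p6.png

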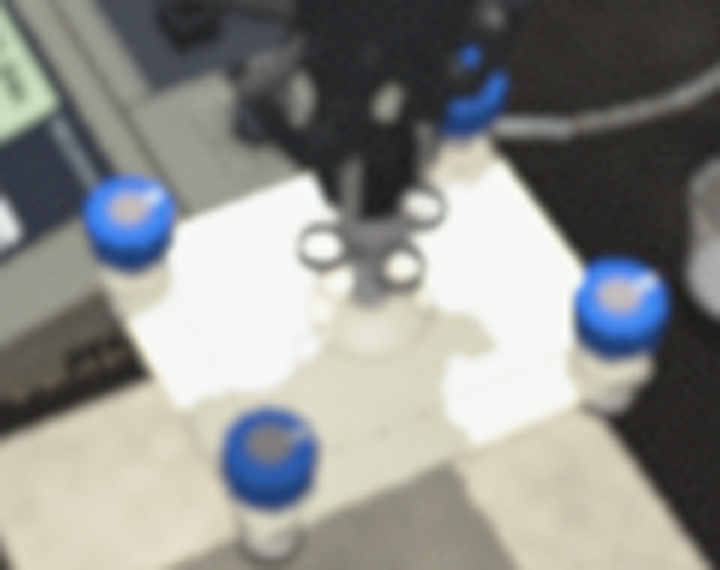

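Each knob top carries a light pointer line. The three visible ones, at (150,195), (300,430) and (650,280), all point up-right, and the fourth is hidden by the gripper. I set the stand down.

move_arm --motion '[[[0,0,8,0],[0,0,16,0],[0,0,20,0],[0,0,20,0],[0,0,20,0],[0,0,20,0],[0,0,20,0],[0,0,20,0],[0,0,15,0],[0,0,8,0],[0,0,4,0],[0,0,2,0],[0,0,1,0],[0,0,0,0]]]'

```text
clock: 9.15
tcp_pos: [0.4889, -0.2779, 0.181]
tool_rot: [0.695, 0.719, 0.0, 0.001]
wrist_force: [0.1, -0.8, -7.7]
gripper_width: 0.326
```

move_arm --motion '[[[0,0,1,0],[0,0,1,0],[0,0,1,0],[0,0,0,0]]]'

```text
clock: 9.48
tcp_pos: [0.4883, -0.2775, 0.1773]
tool_rot: [0.695, 0.719, 0.0, 0.0]
wrist_force: [0.4, 0.4, -8.9]
gripper_width: 0.321
```

```bash
python3 -c "
from h import *
st()"
```

```text
9.48 tcp [ 488.3 -277.5  177.3] yaw 91.87 j7 0.808 F [ 0.44  0.41 -8.88] M [ 0.068  0.013 -0.017] w 0.321
```

move_arm --motion '[[[0,0,1,0],[0,0,1,0],[0,0,1,0],[0,0,1,0],[0,0,1,0],[0,0,0,0]]]'

```text
clock: 9.98
tcp_pos: [0.4883, -0.2776, 0.1721]
tool_rot: [0.696, 0.718, -0.0, -0.0]
wrist_force: [0.4, 0.6, -8.7]
gripper_width: 0.328
```

```bash
python3 -c "
from h import *
st()"
```

```text
9.98 tcp [ 488.3 -277.6  172.1] yaw 91.86 j7 0.813 F [ 0.41  0.57 -8.73] M [ 0.006  0.09  -0.019] w 0.328
```

move_arm --motion '[[[0,0,0.5,0],[0,0,0.5,0],[0,0,0.5,0],[0,0,0,0]]]'

```text
clock: 10.32
tcp_pos: [0.4885, -0.2777, 0.1713]
tool_rot: [0.695, 0.719, 0.0, 0.0]
wrist_force: [-0.8, 0.5, -3.2]
gripper_width: 0.325
```

```bash
python3 -c "
from h import *
st()"
```

```text
10.32 tcp [ 488.5 -277.7  171.3] yaw 91.87 j7 0.814 F [-0.79  0.52 -3.21] M [ 0.164  0.437 -0.013] w 0.325
```

move_arm --motion '[[[0,0,0.5,0],[0,0,0.5,0],[0,0,0,0]]]'

```text
clock: 10.57
tcp_pos: [0.4887, -0.2777, 0.1706]
tool_rot: [0.695, 0.719, 0.0, 0.0]
wrist_force: [-2.0, 1.3, 2.4]
gripper_width: 0.326
```

```bash
python3 -c "
from h import *
st()"
```

```text
10.57 tcp [ 488.7 -277.7  170.6] yaw 91.87 j7 0.815 F [-2.01  1.3   2.39] M [0.434 0.736 0.005] w 0.326
```

move_arm --motion '[[[0,0,0,0],[0,0,0,0],[0,0,0,0],[0,0,0,0],[0,0,0,0],[0,0,-5,0],[0,0,-20,0],[0,0,-30,0],[0,0,-30,0],[0,30,-10,0],[0,40,0,0],[0,40,0,0],[0,40,0,0],[0,40,0,0],[0,0,0,0]]]' --claw -1

```text
clock: 11.82
tcp_pos: [0.6852, -0.2674, 0.2621]
tool_rot: [0.693, 0.721, 0.0, 0.0]
wrist_force: [-1.1, 1.8, -1.3]
gripper_width: 0.999
```

```bash
python3 - <<'E'
from h import *
o=st();p=np.array([.4885,-.2777])
ims=[cams.grab_frame("scene") for _ in range(5)];np.save("set.npy",ims)
tp=[cams.grab_frame("top") for _ in range(3)];np.save("sett.npy",tp)
for i in ims: fit([i],p[0],p[1],.097,False)
fit(ims,p[0],p[1],.097)
u=proj("scene",[*p,.08])[0];x,y=int(u[0])-60,int(u[1])-45
A=cv2.resize(np.mean(ims,0)[y:y+95,x:x+120],(505,400),interpolation=2)
u=proj("top",[*p,.08])[0];x,y=int(u[0])-35,int(u[1])-47
B=cv2.resize(np.mean(tp,0)[y:y+95,x:x+70],(295,400),interpolation=2)
cv2.imwrite("pics/p7.png",np.hstack([A,B]).clip(0,255).astype(np.uint8))
E
```

```text
11.82 tcp [ 685.2 -267.4  262.1] yaw 92.31 j7 0.643 F [-1.14  1.83 -1.34] M [0.159 0.052 0.025] w 0.999
twist -3.82 diag d -0.26 2.16
twist -4.36 diag d -2.62 1.31
twist -3.34 diag d -2.8 0.95
twist -4.42 diag d -2.7 1.93
twist -3.73 diag d -0.06 2.12
areas [126. 108. 138. 111.] pose [ 488.8 -277.8] yaw -0.35 res 0.173
{'+x-y': np.float64(97.5), '+x+y': np.float64(100.44), '-x-y': np.float64(98.66), '-x+y': np.float64(97.92)}
twist -3.67 diag d -0.42 1.78
```

View pics/p7.png

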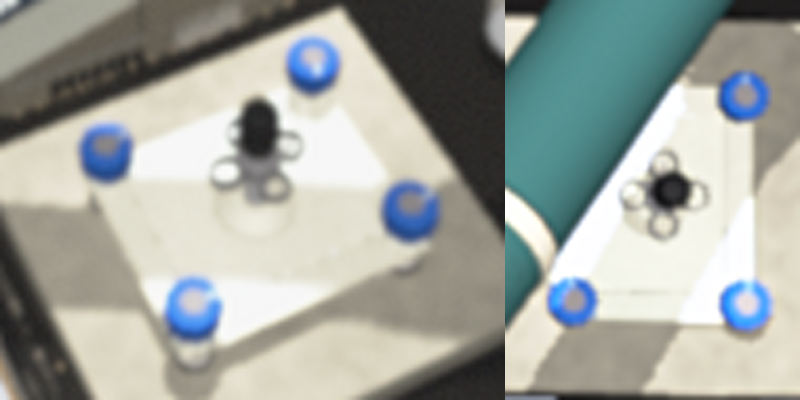

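The left crop shows all four knobs. Three have pointers to the upper right; the far-left (+x+y) knob at (313,63) differs. The height fit also has it highest. I clear the arm and look at the pointers from above.

move_arm --motion '[[[0,0,-25,0],[0,0,-25,0],[30,-23.5,-10,0],[30,-23.5,-10,0],[30,-23.5,0,0],[30,-23.5,0,0],[30,-23.5,0,0],[30,-23.5,0,0],[30,-23.5,0,0],[30,-23.5,0,0],[30,-23.5,0,0],[30,-23.5,0,0],[0,0,0,0],[0,0,0,0]]]'

```text
clock: 13.38
tcp_pos: [0.4323, 0.022, 0.3354]
tool_rot: [0.694, 0.72, 0.001, -0.0]
wrist_force: [1.0, 0.2, 0.1]
gripper_width: 1.001
```

```bash
python3 - <<'E'
from h import *
o=st();p=np.array([.4888,-.2778])
ims=[cams.grab_frame("scene") for _ in range(8)];np.save("set2.npy",ims)
tp=[cams.grab_frame("top") for _ in range(8)];np.save("sett2.npy",tp)
fit(ims,p[0],p[1],.097);fit(ims[:4],p[0],p[1],.097,False);fit(ims[4:],p[0],p[1],.097,False)
rows=[]
for n,I in(("scene",ims),("top",tp)):
    im=np.mean(I,0);r=[]
    for (a,b) in XY:
        u=proj(n,[p[0]+a,p[1]+b,.108])[0];c=cv2.getRectSubPix(im.astype(np.float32),(26,26),tuple(map(float,u)));r.append(cv2.resize(c,(200,200),interpolation=2))
    rows.append(np.hstack(r))
cv2.imwrite("pics/p8.png",np.vstack(rows).clip(0,255).astype(np.uint8))
E
```

```text
13.38 tcp [432.3  22.  335.4] yaw 92.08 j7 -0.099 F [1.   0.19 0.12] M [-0.046 -0.04   0.03 ] w 1.001
areas [129. 110. 137. 119.] pose [ 489.2 -277.2] yaw 0.14 res 0.452
{'+x-y': np.float64(95.81), '+x+y': np.float64(100.27), '-x-y': np.float64(97.87), '-x+y': np.float64(98.37)}
twist -3.95 diag d -2.57 2.4
twist -1.57 diag d -0.65 2.69
twist -0.95 diag d -1.28 2.17
```

View pics/p8.png

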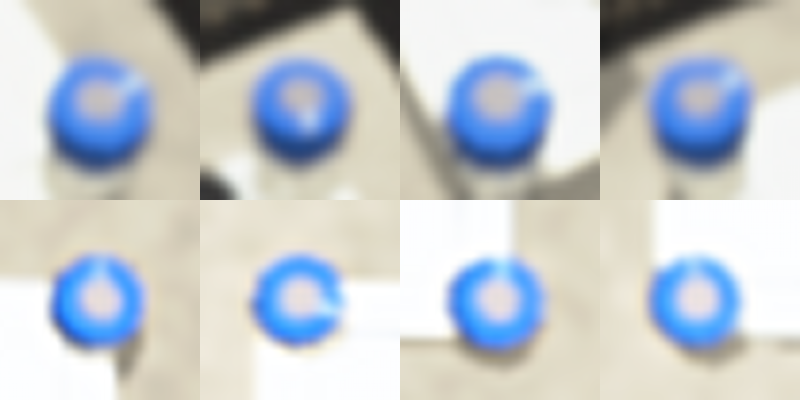

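The pointers settle it. Three knobs point to +x, and the +x+y knob points about 100° clockwise of that, so its screw is near −260°. I measure the angle finely.

```bash
cat >> h.py <<'E'
def ptr(n,im,ctr,ztop,yaw0=0): # pointer clock angle (deg, cw from +x) by ring sampling
    a=np.radians(np.arange(0,360,2));best=[]
    sat=cv2.cvtColor(im.clip(0,255).astype(np.uint8),cv2.COLOR_BGR2HSV)[:,:,1].astype(np.float32)
    prof=0
    for r in(.012,.014,.016,.018):
        P=np.c_[ctr[0]+r*np.cos(a),ctr[1]-r*np.sin(a),np.full(len(a),ztop)];u=np.float32(proj(n,P))
        prof=prof+cv2.remap(sat,u[:,0].reshape(1,-1),u[:,1].reshape(1,-1),cv2.INTER_CUBIC)[0]
    w=np.median(prof)-prof;i=np.argmax(w);d=(np.arange(180)-i+90)%180-90;m=np.abs(d)<18
    return ((2*i+2*(np.clip(w[m],0,None)*d[m]).sum()/np.clip(w[m],0,None).sum())+180)%360-180,w.max()
def ptrs(n,im,x,y,yw=0,zt=.109):
    pr=np.array([proj(n,[x+a,y+b,zt-.012])[0] for a,b in XY]);H=hulls(n,pr,im.clip(0,255).astype(np.uint8),14)
    for k,h in enumerate(H):
        m=cen(proj(n,CYL+[0,0,zt-.012]+[x+XY[k,0],y+XY[k,1],0]))[0]
        c=atz(n,[h[:2]-m+proj(n,[x+XY[k,0],y+XY[k,1],zt])[0]],zt)[0]
        print(n,NM[k],"knob xy",(c[:2]*1e3).round(1),"ptr",[round(float(q),1) for q in ptr(n,im,c,zt)])
E
python3 - <<'E'
from h import *
for n,f in(("top","sett2.npy"),("scene","set2.npy")): ptrs(n,np.mean(np.load(f),0),.489,-.2775)
o=st();rel(o,574,-208,200)
E
```

```text
top +x-y knob xy [ 573.9 -348.8] ptr [-0.3, 263.1]
top +x+y knob xy [ 575.  -208.2] ptr [107.8, 397.2]
top -x-y knob xy [ 402.5 -348.1] ptr [2.2, 326.1]
top -x+y knob xy [ 403.  -206.9] ptr [-5.0, 298.3]
scene +x-y knob xy [ 574.4 -347.5] ptr [-4.3, 350.5]
scene +x+y knob xy [ 575.9 -205.8] ptr [109.4, 199.6]
scene -x-y knob xy [ 403.4 -346.6] ptr [1.9, 309.1]
scene -x+y knob xy [ 404.2 -206.2] ptr [-8.5, 293.5]
14.18 tcp [433.6  20.8 334.8] yaw 91.87 j7 -0.099 F [-0.73 -0.58  0.51] M [-0.009 -0.061 -0.02 ] w 1.003
tool shift [-233.2  132.9  134.8] spin None
```

move_arm --motion '[[[-29.1,16.7,0,0],[-29.1,16.7,0,0],[-29.1,16.7,0,0],[-29.1,16.7,0,0],[-29.1,16.7,0,0],[-29.1,16.7,0,0],[-29.1,16.7,0,0],[-29.1,16.7,0,0],[0,0,0,0]]]' --claw -0.6 --grip_force 30

```text
clock: 14.93
tcp_pos: [0.5759, -0.2136, 0.3341]
tool_rot: [0.698, 0.716, -0.002, 0.002]
wrist_force: [-1.0, 1.0, 0.1]
gripper_width: 0.8
```

move_arm --motion '[[[0,0,7,-6.8],[0,0,7,-6.8],[0,0,7,-6.8],[0,0,7,-6.8],[0,0,7,-6.8],[0,0,7,-6.8],[0,0,7,-6.8],[0,0,7,-6.8],[0,0,7,-6.8],[0,0,7,-6.8],[0,0,7,-6.8],[0,0,7,-6.8],[0,0,7,-6.8],[0,0,7,-6.8],[0,0,7,-6.8],[0,0,7,-6.8],[0,0,7,-6.8],[0,0,0,0],[0,0,0,0]]]'

```text
clock: 16.52
tcp_pos: [0.5745, -0.2074, 0.2155]
tool_rot: [-0.236, 0.972, 0.0, -0.0]
wrist_force: [0.2, -0.0, 0.0]
gripper_width: 0.799
```

```bash
python3 - <<'E'
from h import *
o=st();rel(o,574.5,-207.5,102)
E
```

```text
16.52 tcp [ 574.5 -207.4  215.5] yaw -152.72 j7 2.463 F [ 0.23 -0.04  0.03] M [-0.017 -0.035 -0.006] w 0.799
tool shift [ 0.000e+00 -1.000e-01  1.135e+02] spin None
```

move_arm --motion '[[[0,0,20,0],[0,0,20,0],[0,0,20,0],[0,0,15,0],[0,0,10,0],[0,0,10,0],[0,0,10,0],[0,0,8,0],[0,0,0,0],[0,0,0,0]]]'

```text
clock: 17.35
tcp_pos: [0.5747, -0.2076, 0.1027]
tool_rot: [-0.237, 0.971, 0.0, -0.0]
wrist_force: [0.2, 0.1, 0.7]
gripper_width: 0.798
```

move_arm --motion '[[[0,0,0,0],[0,0,0,0],[0,0,0,0],[0,0,0,0],[0,0,0,0],[0,0,0,0]]]' --claw 1

```text
clock: 17.85
tcp_pos: [0.5751, -0.2075, 0.1033]
tool_rot: [-0.237, 0.971, -0.0, 0.001]
wrist_force: [-0.6, 0.0, 2.0]
gripper_width: 0.445
```

```bash
python3 - <<'E'
from h import *
o=st()
E
```

```text
17.85 tcp [ 575.1 -207.5  103.3] yaw -152.53 j7 2.507 F [-0.59  0.01  1.96] M [ 0.02  -0.146 -0.062] w 0.445
```

move_arm --motion '[[[0,0,0.11,6.9],[0,0,0.11,6.9],[0,0,0.11,6.9],[0,0,0.11,6.9],[0,0,0.11,6.9],[0,0,0.11,6.9],[0,0,0.11,6.9],[0,0,0.11,6.9],[0,0,0.11,6.9],[0,0,0.11,6.9],[0,0,0.11,6.9],[0,0,0.11,6.9],[0,0,0.11,6.9],[0,0,0.11,6.9],[0,0,0.11,6.9],[0,0,0.11,6.9],[0,0,0.11,6.9],[0,0,0.11,6.9],[0,0,0,0]]]'

```text
clock: 19.43
tcp_pos: [0.5738, -0.2085, 0.1011]
tool_rot: [0.749, 0.662, -0.001, -0.0]
wrist_force: [-3.7, -0.4, 6.7]
gripper_width: 0.443
```

```bash
python3 - <<'E'
from h import *
o=st()
E
```

```text
19.43 tcp [ 573.8 -208.5  101.1] yaw 82.96 j7 0.717 F [-3.72 -0.36  6.75] M [-0.273  0.972 -0.063] w 0.443
```

move_arm --motion '[[[0,0,0.11,6.9],[0,0,0.11,6.9],[0,0,0.11,6.9],[0,0,0.11,6.9],[0,0,0.11,6.9],[0,0,0.11,6.9],[0,0,0.11,6.9],[0,0,0.11,6.9],[0,0,0.11,6.9],[0,0,0.11,6.9],[0,0,0.11,6.9],[0,0,0.11,6.9],[0,0,0.11,6.9],[0,0,0.11,6.9],[0,0,0.11,6.9],[0,0,0.11,6.9],[0,0,0.11,6.9],[0,0,0.11,6.9],[0,0,0,0]]]'

```text
clock: 21.02
tcp_pos: [0.5738, -0.2076, 0.0995]
tool_rot: [0.936, -0.352, -0.001, 0.0]
wrist_force: [-5.1, 3.1, 10.6]
gripper_width: 0.444
```

```bash
python3 - <<'E'
from h import *
o=st()
E
```

```text
21.02 tcp [ 573.8 -207.6   99.5] yaw -41.23 j7 -1.155 F [-5.11  3.07 10.62] M [ 0.642  1.12  -0.039] w 0.444
```

move_arm --motion '[[[0,0,0,0],[0,0,0,0],[0,0,0,0],[0,0,0,0],[0,0,-5,0],[0,0,-15,0],[0,0,-30,0],[0,0,-35,0],[0,0,-35,0],[0,0,-35,0],[0,0,-35,0],[0,0,-35,0],[0,0,0,0]]]' --claw -0.5

```text
clock: 22.1
tcp_pos: [0.5759, -0.2104, 0.3321]
tool_rot: [0.937, -0.35, 0.005, 0.0]
wrist_force: [0.4, -0.8, 0.7]
gripper_width: 0.756
```

move_arm --motion '[[[-26,-8,0,0],[-26,-8,0,0],[-26,-8,0,0],[-26,-8,0,0],[-26,-8,0,0],[-26,-8,0,0],[-26,-8,0,0],[-26,-8,0,0],[-26,-8,0,0],[-26,-8,0,0],[0,0,0,0],[0,0,0,0]]]'

```text
clock: 23.1
tcp_pos: [0.4399, 0.002, 0.3226]
tool_rot: [0.937, -0.349, -0.012, -0.001]
wrist_force: [-0.8, 0.5, 0.0]
gripper_width: 0.749
```

```bash
python3 - <<'E'
from h import *
o=st();p=np.array([.489,-.2775])
ims=[cams.grab_frame("scene") for _ in range(10)];np.save("f.npy",ims)
tp=[cams.grab_frame("top") for _ in range(10)];np.save("ft.npy",tp)
fit(ims,p[0],p[1],.097);fit(ims[:5],p[0],p[1],.097,False);fit(ims[5:],p[0],p[1],.097,False)
rows=[]
for n,I in(("scene",ims),("top",tp)):
    im=np.mean(I,0);r=[];ptrs(n,im,*p)
    for (a,b) in XY:
        u=proj(n,[p[0]+a,p[1]+b,.108])[0];c=cv2.getRectSubPix(im.astype(np.float32),(26,26),tuple(map(float,u)));r.append(cv2.resize(c,(200,200),interpolation=2))
    rows.append(np.hstack(r))
cv2.imwrite("pics/p9.png",np.vstack(rows).clip(0,255).astype(np.uint8))
E
```

```text
23.1 tcp [439.9   2.  322.6] yaw -40.91 j7 -2.387 F [-0.78  0.52  0.  ] M [ 0.004 -0.055 -0.066] w 0.749
areas [131. 107. 135. 124.] pose [ 488.3 -277.8] yaw -0.35 res 0.286
{'+x-y': np.float64(97.92), '+x+y': np.float64(97.3), '-x-y': np.float64(96.75), '-x+y': np.float64(98.51)}
twist 2.38 diag d -0.59 0.55
twist 1.06 diag d -0.37 0.46
twist 2.99 diag d -1.88 0.99
scene +x-y knob xy [ 574.1 -348.2] ptr [-3.8, 337.4]
scene +x+y knob xy [ 574.4 -208.2] ptr [-10.7, 292.9]
scene -x-y knob xy [ 402.8 -347.6] ptr [0.3, 292.6]
scene -x+y knob xy [ 403.4 -206. ] ptr [-7.0, 330.3]
top +x-y knob xy [ 573.3 -349.7] ptr [-3.1, 481.1]
top +x+y knob xy [ 574.  -208.7] ptr [-4.2, 481.4]
top -x-y knob xy [ 401.9 -348.6] ptr [3.0, 402.1]
top -x+y knob xy [ 402.6 -207.5] ptr [-3.2, 298.5]
```

View pics/p9.png

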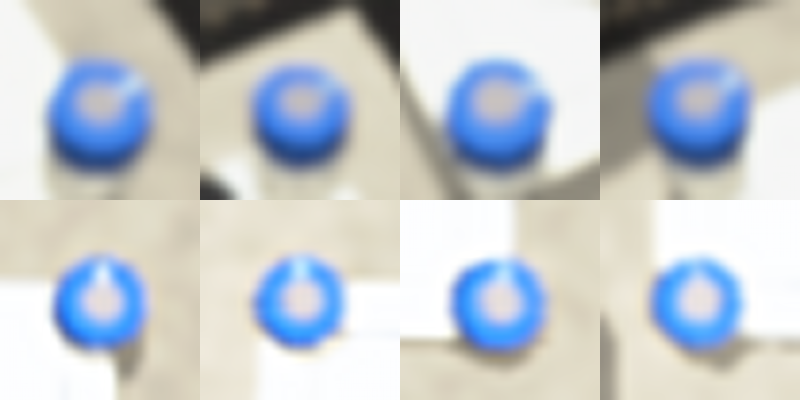

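All four pointers now point the same way (top row up-right, bottom row straight up). I check the bystanders against the first image and hand in.

```bash
python3 - <<'E'
from h import *
a=cv2.imread("pics/scene0.png").astype(float);b=np.load("f.npy").mean(0)
for k,(x,y) in dict(red=(340,373),beaker=(393,230),brown=(342,180),wash=(317,145)).items():
    print(k,np.abs(a-b)[y-15:y+15,x-13:x+13].mean().round(1))
print("noise ref",np.abs(a-b)[300:350,500:560].mean().round(1))
env.close_job()
E
```

```text
red 3.0
beaker 3.3
brown 2.9
wash 3.3
noise ref 3.0
the job is handed in; nothing more can be done
```

I carried the stand upright over the photometer and set it down near the centre of the slab. I then turned the high screw about 248° clockwise, released it, backed off, and handed the job in. It took about 25 s on the robot clock. The high screw was the one at the corner away from the robot, on the photometer side. Its pointer showed it about 250° (4.4 rad) wound up.

**Last checks:**
- **Screw position:** that knob's pointer reads −4° from the top camera and −11° from the scene camera. The other three read between −7° and +3°, so the leftover height error should be about 0.1 mm.
- **Knob heights:** the camera fit puts all four knobs within 1.8 mm of each other (96.8 to 98.5 mm). It gives a mismatch between the diagonals (the rocking error) of 1 to 3 mm, which disagrees with the pointers. This fit scatters by 1 to 2 mm between frames, so I trusted the pointers.
- **Bystanders:** the image areas around the red-cap bottle, beaker and brown bottle changed no more than camera noise.
- **Not tested:** I did not press on the stand to feel for rocking, so the load on each foot is inferred from the screw angles.

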